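# Build up the two-cavity potting mould on its base

## Robot

A 6-joint arm with a two-finger parallel gripper is mounted at the origin on a cart in front of the work surface, level with it; the furniture and walls round the work are solid. World frame = base frame: x ahead of the robot, y to its left, z up, the work surface at z = 0. Lengths are in m, angles in rad, forces in N, time in s.
With the tool pointing down it reaches from about 0.35 to 0.85 m from the base axis. Payload 8.1 kg.
Tool frame: the origin (TCP) lies on the mounting face of the last link; the fingertips stand 186 mm ahead of it and the grasp point (between the pads) lies 167 mm ahead of it (robot.finger_overhang is the distance from the TCP to the fingertips, in m); z points along the fingers, y is the line along which they close (so a half turn about z gives the same grasp; the last joint's range is limited). The gripper opens to 93 mm and grips with 3 to 60 N. Pads are 15 mm wide; open, the fingers measure 128 mm over their backs; the gripper's body (75 mm by 188 mm) begins 65 mm behind the grasp point.
Start: joints at [-0.085, 0.13, 1.488, -0, 1.523, -0.085], TCP at [0.6, 0, 0.405] pointing down, gripper open.
Joint ranges: [-2.96, 2.96], [-0.89, 2.26], [0.02, 2.5], [-1.34, 4.48], [0, 2.73], [-2.66, 2.66]. Speed limits (rad/s): [2.39, 2.39, 2.79, 3.14, 3.14, 3.14].

## Interface

Orientations are given as a rotation vector (axis times angle).
In Python, from plant import readout, read_camera, get_calibration, job, robot gives the robot as it stands.
- The arm moves only by the shell command python3 -m handwheel 'ROWS' [FORCE]. ROWS is JSON, a list of rows, each a list of 5 numbers: the shift along the world's x, y, z in cm, then the turn about the world's z in rad, then the closure, from 0 (fully open) to 1 (shut). In form: [[tx, ty, tz, spin, gripper], ...]. A call has 1 to 10 rows; each row shifts and turns the commanded pose from where the row before left it; what a row does not reach is not made up. A row lasts 1/8 s, in which the tool goes at most 62.5 mm and 10.7 degrees, less where a joint would pass 70% of its speed; a pose out of reach is approached as far as the arm can. A call is refused whole if a number of a shift passes 6.25 or a number of a turn 0.188, either way. A call with a gripper value outside its range is refused whole. The fingers move at their own pace and stop on an object; FORCE is the grip in N (left out, the last holds). Time passes only in rows, so rows that do not move let the fingers close. It gives the time, the measured TCP pose, the force, the opening and the grip force at its end, in the units of the state.
- readout.read_state(): the state, without advancing time (a new reading comes with each control period).
- read_camera(name): name is "scene" or "side" or "wrist"; returns the picture (420x560x3 uint8, red, green, blue); there is no depth.
- get_calibration(name): a dict with "fovy" (degrees; the focal length in pixels is half the picture's height over the tangent of half this angle, whatever the lens; pixels are square), "cx", "cy" (the principal point, pixels), "dist_coeffs" ([k1, k2, p1, p2, k3] as OpenCV has them; the pictures are not rectified), "pose" (4x4, takes a point from camera to world coordinates). Camera axes: x right, y down, z forward; pixel columns grow to the right and rows downward; lengths in m; the calibration is good to about 2 mm. A picture is of the moment at which its call begins: read the wrist's pose just before it. get_calibration takes no time and is no camera call; for the wrist camera it gives the pose at the moment of the call.
- job.close_job(): hands the job in; it is judged then, once.
The state is a dict: "t": time; "q": joint angles; "dq": joint speeds; "joint_torque": joint torques, N m; "tool_pos": TCP position; "orientation": TCP orientation; "force": force on the tool from outside, world axes, zero at the start; "wrist_torque": the same for the moment, N m; "opening": finger opening in m; "gripper_force": force on a finger pad.
Only numpy, scipy, OpenCV 4.12 (cv2) and the standard library are available. Lean on these libraries where they do the work, as an engineer would, in place of code of your own. Each camera call takes 0.05 s, during which the arm holds its last target. There are 200 camera calls.

## Task

Build up the potting mould ready for pouring: put the thick cavity frame down over the two pillars of the mould base, then stand each brass insert, stem up, in the bore of the frame that matches it, the large insert in the large bore and the small one in the small bore. Last, close the mould with the thin cover plate, over the same pillars and with the insert stems coming up through its two fill holes, so that every part is fully home and let go.

Things in the scene. Friction and masses are not known exactly. Their poses are not given: they have to be found in the camera images.
- mould_base: Dark steel plate 74 (x) by 172 mm (y), 16 mm thick, fixed flat on the bench; origin at the centre of its underside. Two bright guide pillars, 10 mm in diameter, stand at y = -54 and +54 mm, rising 58 mm above its top (74 mm above the bench); the last 10 mm taper to a 4 mm tip. Frame and cover go over them either way round (a half turn makes no difference).
- frame: Loose aluminium cavity frame, the thick plate: 60 mm (x, grip it so) by 132 mm (y), 26 mm thick, 0.3-0.6 kg; origin at the centre of its underside. On its y axis: 13 mm through holes for the pillars at y = -54 and +54 mm, and unequal round through bores, 40 mm at y = -21 and 29 mm at y = +21 mm. Seated, its underside lies on the base's top, 16 mm above the bench.
- bore_large (a point): Centre of the large bore (40 mm in diameter, through the full 26 mm) of the frame, at the level of the frame's underside. With the frame on the base, the base's top is the floor of the bore.
- bore_small (a point): Centre of the small bore (29 mm in diameter, through the full 26 mm) of the frame, at the level of the frame's underside.
- insert_large: Loose turned brass insert, the large one, upright on its flange: flange 37 mm in diameter and 9 mm high, chamfered 2 mm below; above it a stem 18 mm in diameter (grip its top 20 mm: the bores are 26 mm deep); 48 mm high in all. Origin at the centre of its underside, z up along the stem. 0.12-0.22 kg.
- insert_small: Loose turned brass insert, the small one, upright on its flange: flange 26 mm in diameter and 9 mm high, chamfered 2 mm below; above it a stem 11 mm in diameter (grip its top 20 mm: the bores are 26 mm deep); 54 mm high in all. Origin at the centre of its underside, z up along the stem. 0.05-0.1 kg.
- cover: Loose aluminium cover, the thin plate: 60 mm (x, grip it so) by 132 mm (y), 10 mm thick, 0.15-0.3 kg; origin at the centre of its underside. On its y axis: 13 mm through holes for the pillars at y = -54 and +54 mm, equal 24 mm fill holes for the stems at y = -21 and +21 mm. Seated, its underside lies on the frame's top, 42 mm above the bench, and the stems stand 18 and 12 mm out of it.
There are look-alikes about, which are no part of the job. Leave any blue look-alike of the insert_large alone.

How it is judged:
By the outcome, as a careful person would: the job done as asked, in the order asked, and still so for the second after the job is handed in, with the robot touching nothing.
It also fails if it takes over 128 s, if anything falls off the work surface, if the arm or the gripper's body presses on something with over 40 N, if the wrist force passes 120 N, or if a joint passes its speed limit or range.

## Working session

There is one attempt and no reset: what is moved stays moved. The work goes in short steps, Python scripts to look and compute and a shell command to move; the robot and the scene stay as the last step left them, time stands still between calls to the robot, and variables do not carry over. Pictures are saved under pics/ and viewed, at most 14 in all, crops included, and the job is handed in when it is done.

```bash
mkdir -p pics; ls; cat > h.py <<'E'
import numpy as np,cv2
from plant import readout, read_camera, get_calibration, job, robot
def snap(name,fn):
    c=get_calibration(name); im=read_camera(name); cv2.imwrite('pics/'+fn+'.png',im[:,:,::-1])
    np.save('pics/'+fn+'.npy',{k:np.array(v) for k,v in c.items()},allow_pickle=True); return im,c
def load(fn): return np.load('pics/'+fn+'.npy',allow_pickle=True).item()
def K(c):
    f=210/np.tan(np.radians(float(c['fovy']))/2); return np.array([[f,0,float(c['cx'])],[0,f,float(c['cy'])],[0,0,1]])
def ray(c,px):
    d=cv2.undistortPoints(np.array([[px]],float),K(c),np.array(c['dist_coeffs'],float))[0,0]
    P=np.array(c['pose']); return P[:3,3],P[:3,:3]@np.array([d[0],d[1],1])
def at(c,px,z):
    o,d=ray(c,px); return np.round(o+d*(z-o[2])/d[2],4)
def proj(c,pts):
    P=np.linalg.inv(np.array(c['pose'])); r=cv2.Rodrigues(P[:3,:3])[0]
    return cv2.projectPoints(np.array(pts,float).reshape(-1,1,3),r,P[:3,3],K(c),np.array(c['dist_coeffs'],float))[0][:,0]
E
python3 - <<'E'
from h import *
for n in ['scene','side','wrist']:
    im,c=snap(n,n+'0'); print(n,c['fovy'],np.round(c['pose'],3).tolist(),c['dist_coeffs'])
print(readout.read_state())
E
```

```text
pics
scene 48.250726334265835 [[0.86, -0.216, 0.463, -0.12], [-0.511, -0.359, 0.781, -1.03], [-0.003, -0.908, -0.419, 0.606], [0.0, 0.0, 0.0, 1.0]] [-0.09417374  0.          0.          0.          0.        ]
side 54.05569612822266 [[-0.939, -0.144, 0.312, 0.198], [-0.343, 0.452, -0.824, 0.932], [-0.022, -0.88, -0.474, 0.56], [0.0, 0.0, 0.0, 1.0]] [-0.05354401  0.          0.          0.          0.        ]
wrist 63.97238601510731 [[1.0, 0.001, -0.001, 0.599], [0.001, -0.966, -0.258, 0.071], [-0.002, 0.257, -0.966, 0.384], [0.0, 0.0, 0.0, 1.0]] [-0.02335831  0.          0.          0.          0.        ]
{'t': 0.15, 'q': array([-8.54045135e-02,  1.31014802e-01,  1.48903260e+00, -1.66576695e-05,
        1.52297211e+00, -8.53777831e-02]), 'dq': array([-0.00157295, -0.00159657, -0.00146169,  0.00093928, -0.00108643,
        0.00010249]), 'joint_torque': array([ 8.59073725e-05, -5.60473788e+01, -4.92333663e+01,  7.68201635e-02,
        3.05504061e-02, -1.41810942e-04]), 'tool_pos': array([5.99831483e-01, 3.08658135e-05, 4.03910114e-01]), 'orientation': array([-2.22070591e+00, -2.22064835e+00,  1.46338237e-03]), 'force': array([ 0.56521131, -0.3511293 ,  0.72209674]), 'wrist_torque': array([-0.03747673,  0.01107775, -0.00370334]), 'gripper_force': 0.0, 'opening': 0.09302760851328071}
```

View pics/scene0.png

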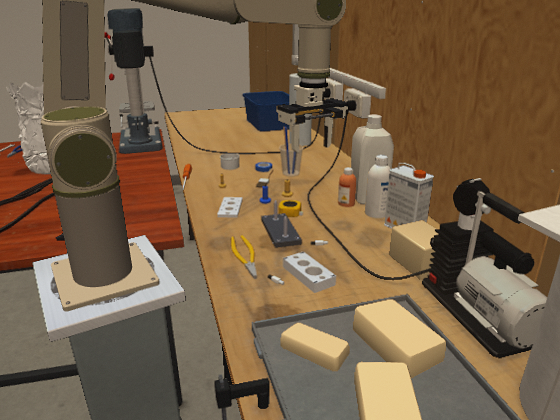

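View pics/side0.png

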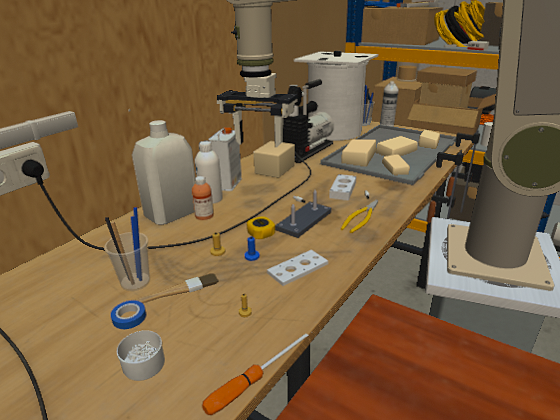

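View pics/wrist0.png

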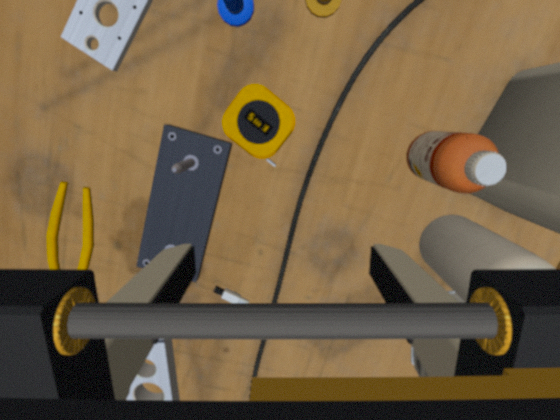

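```bash
python3 - <<'E'
from h import *
w=load('wrist0');s=load('side0');c=load('scene0')
for n,z,ps in [('scene',.0,0)]: pass
def p(n,C,px,z): print(n,at(C,px,z))
p('base corners w',w,(167,125),.016);p('',w,(231,146),.016);p('',w,(137,266),.016)
p('pillar1 foot w',w,(190,164),.016)
p('pillar2 tip side',s,(315,193),.074);p('pillar1 tip side',s,(292,203),.074)
p('large side base',s,(217,253),0);p('large scene',c,(287,197),0)
p('small side',s,(244,314),0);p('small scene',c,(222,187),0)
p('blue side',s,(252,258),0);p('blue scene',c,(265,202),0)
p('frame side c',s,(343,184),.026);p('frame scene c',c,(310,265),.026)
p('cover side c',s,(298,263),.010);p('cover scene',c,(230,205),.01)
E
```

```text
base corners w [0.4762 0.067  0.016 ]
 [0.5438 0.0449 0.016 ]
 [ 0.426  -0.0959  0.016 ]
pillar1 foot w [0.4981 0.0254 0.016 ]
pillar2 tip side [ 0.4599 -0.0571  0.074 ]
pillar1 tip side [0.501  0.0196 0.074 ]
large side base [0.6376 0.1946 0.    ]
large scene [0.6313 0.1783 0.    ]
small side [0.4852 0.3735 0.    ]
small scene [0.4846 0.3707 0.    ]
blue side [0.5472 0.1875 0.    ]
blue scene [0.549  0.1799 0.    ]
frame side c [ 0.4194 -0.2446  0.026 ]
frame scene c [ 0.4299 -0.2505  0.026 ]
cover side c [0.4319 0.1863 0.01  ]
cover scene [0.4329 0.1962 0.01  ]
```

```bash
python3 - <<'E'
import cv2
a=cv2.imread('pics/side0.png')[170:330,190:370]; cv2.imwrite('pics/crop1.png',cv2.resize(a,(720,640)[:2] if 0 else (675,600),interpolation=cv2.INTER_CUBIC))
E
```

```text
(no output)
```

View pics/crop1.png

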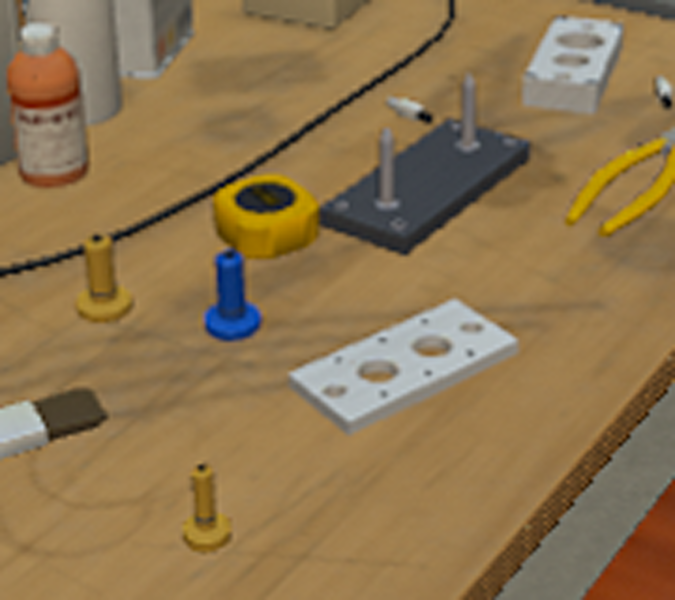

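```bash
python3 -m handwheel '[[-2.5,-4.7,-0.9,0,0],[-2.5,-4.7,-0.9,0,0],[-2.5,-4.7,-0.9,0,0],[-2.5,-4.7,-0.9,0,0],[-2.5,-4.7,-0.9,0,0],[-2.5,-4.7,-0.9,0,0],[-2.5,-4.7,-0.9,0,0],[0,0,0,0,0],[0,0,0,0,0]]' 20; python3 - <<'E'
from h import *
snap('wrist','w1')
im=cv2.imread('pics/w1.png'); cv2.imwrite('pics/w1b.png',cv2.resize(im[0:260,90:440],None,fx=2.2,fy=2.2,interpolation=cv2.INTER_CUBIC))
E
```

```text
t: 1.27
tool_pos: [0.425, -0.3288, 0.3415]
orientation: [-2.222, -2.22, -0.001]
force: [-0.3, 0.6, 0.7]
opening: 0.093
gripper_force: 0.0
```

View pics/w1b.png

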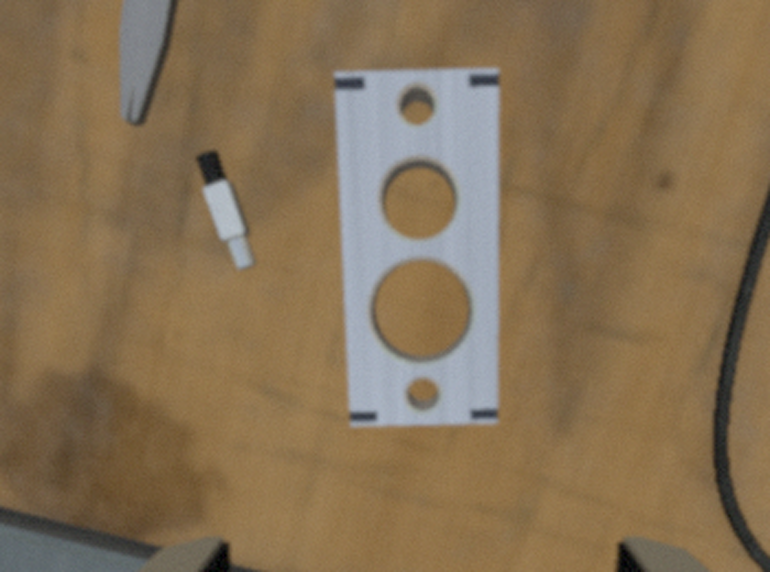

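```bash
python3 - <<'E'
from h import *
w=load('w1')
g=lambda u,v,z:at(w,(u/2.2+90,v/2.2),z)
for n,p in dict(tl=(334,72),tr=(499,69),bl=(350,426),br=(498,423),hs=(417,105),s=(419,199),l=(421,310),hl=(423,393)).items(): print(n,g(*p,.026))
c=np.mean([g(*p,.026) for p in [(334,72),(499,69),(350,426),(498,423)]],0);print(c)
b=np.mean([g(*p,.026) for p in [(334,72),(499,69)]],0)-np.mean([g(*p,.026) for p in [(350,426),(498,423)]],0);print(b,np.hypot(*b[:2]),np.arctan2(-b[0],b[1]))
E
```

```text
tl [ 0.3924 -0.1888  0.026 ]
tr [ 0.4527 -0.1878  0.026 ]
bl [ 0.3951 -0.3209  0.026 ]
br [ 0.4556 -0.3196  0.026 ]
hs [ 0.4227 -0.2     0.026 ]
s [ 0.4234 -0.233   0.026 ]
l [ 0.4241 -0.2743  0.026 ]
hl [ 0.4249 -0.3073  0.026 ]
[ 0.42395  -0.254275  0.026   ]
[-0.0028   0.13195  0.     ] 0.13197970487919727 0.021216974899847516
```

```bash
python3 -m handwheel '[[0.7,4.6,0,-0.06,0],[0.7,4.6,0,-0.06,0],[0.7,4.6,0,-0.06,0],[0.7,4.6,0,-0.07,0],[0.7,4.8,0,-0.07,0],[0,0,0,0,0],[0,0,0,0,0]]'; python3 - <<'E'
from h import *
snap('wrist','w2')
im=cv2.imread('pics/w2.png'); cv2.imwrite('pics/w2b.png',cv2.resize(im[0:260,90:440],None,fx=2.2,fy=2.2,interpolation=cv2.INTER_CUBIC))
E
```

```text
t: 2.2
tool_pos: [0.4602, -0.0962, 0.342]
orientation: [2.543, 1.843, 0.0]
force: [-0.3, -1.0, -0.4]
opening: 0.093
gripper_force: 0.0
```

View pics/w2b.png

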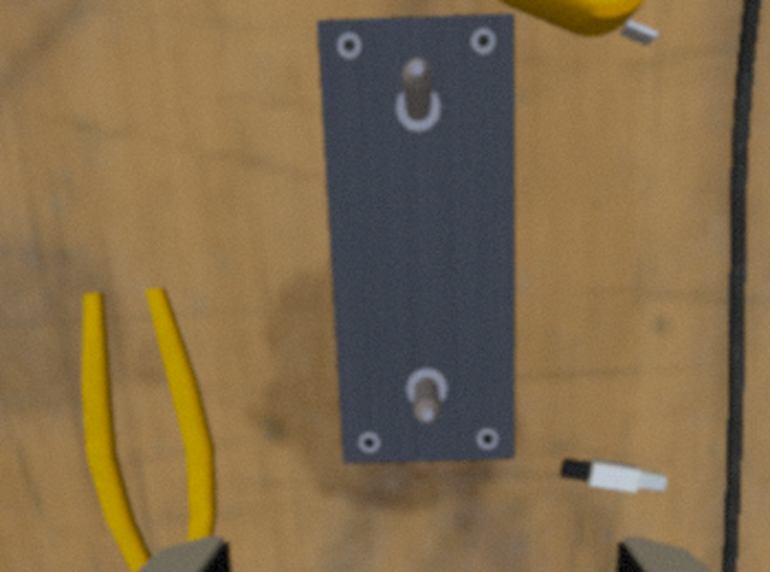

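```bash
python3 - <<'E'
from h import *
w=load('w2')
def f(P,z):
    Q=np.array([at(w,(u/2.2+90,v/2.2),z)[:2] for u,v in P]);n=len(Q)//2
    d=Q[:n].mean(0)-Q[n:].mean(0);print(Q.tolist(),'c',Q.mean(0),'len',np.hypot(*d),'yaw',np.arctan2(-d[0],d[1]))
f([(319,22),(513,15),(514,457),(344,462)],.016)
f([(349,45),(483,41),(487,438),(369,442)],.016)
f([(416,67),(426,416)],.074)
f([(418,108),(427,388)],.016)
E
```

```text
[[0.4731, 0.067], [0.5425, 0.0468], [0.495, -0.1163], [0.4251, -0.0958]] c [ 0.483925 -0.024575] len 0.16980213485112608 yaw -0.2850543999392909
[[0.4812, 0.0561], [0.5293, 0.0418], [0.4864, -0.1047], [0.4382, -0.0908]] c [ 0.483775 -0.0244  ] len 0.15285807960327122 yaw -0.28481466387893933
[[0.4988, 0.0278], [0.468, -0.0765]] c [ 0.4834  -0.02435] len 0.10875260916410236 yaw -0.28714116159109604
[[0.4989, 0.0272], [0.4688, -0.0765]] c [ 0.48385 -0.02465] len 0.10798009075750956 yaw -0.28249757353919386
```

```bash
python3 -m handwheel '[[-0.9,-3.95,-1,0.085,0.15],[-0.9,-3.95,-2,0.085,0.15],[-0.9,-3.95,-2,0.085,0.15],[-0.9,-3.95,-2,0.085,0.15],[0,0,-4,0,0.15],[0,0,0,0,0.15],[0,0,0,0,0.15]]'
```

```text
t: 3.12
tool_pos: [0.4241, -0.2555, 0.2328]
orientation: [2.199, 2.243, 0.0]
force: [0.7, 1.3, -0.1]
opening: 0.0793
gripper_force: 0.0
```

```bash
python3 -m handwheel '[[0,0.1,-2,0,0.15],[0,0,-1.5,0,0.15],[0,0,-0.6,0,0.15],[0,0,0,0,0.5],[0,0,0,0,0.5],[0,0,0,0,0.5],[0,0,0,0,0.5],[0,0,0,0,0.5]]' 35
```

```text
t: 4.12
tool_pos: [0.4243, -0.2542, 0.1914]
orientation: [2.198, 2.243, 0.0]
force: [-1.5, 0.9, 5.8]
opening: 0.0602
gripper_force: 35.0
```

```bash
python3 -m handwheel '[[0,0,3,0,0.5],[0,0,4,0,0.5],[0,0,4,0,0.5],[1.2,4.6,0,-0.061,0.5],[1.2,4.6,0,-0.061,0.5],[1.2,4.6,0,-0.061,0.5],[1.2,4.6,0,-0.061,0.5],[1.14,4.6,0,-0.061,0.5],[0,0,0,0,0.5],[0,0,0,0,0.5]]'; python3 - <<'E'
from h import *
print(readout.read_state()['force'])
snap('wrist','w3'); snap('side','s3');snap('scene','c3')
a=cv2.imread('pics/w3.png')[0:420,90:440]; b=cv2.imread('pics/side0.png')
s=cv2.imread('pics/s3.png')[150:260,250:370]; c=cv2.imread('pics/c3.png')[180:270,230:330]
o=np.zeros((600,800,3),np.uint8); o[:420,:350]=a; o[:330,360:720]=cv2.resize(s,(360,330)); o[335:600,360:655]=cv2.resize(c,(295,265)); cv2.imwrite('pics/m3.png',o)
E
```

```text
t: 5.38
tool_pos: [0.483, -0.024, 0.3001]
orientation: [-2.513, -1.885, 0.002]
force: [0.5, -0.8, -3.0]
opening: 0.0601
gripper_force: 35.0
[ 0.52888553 -0.79791931 -2.95892181]
```

View pics/m3.png

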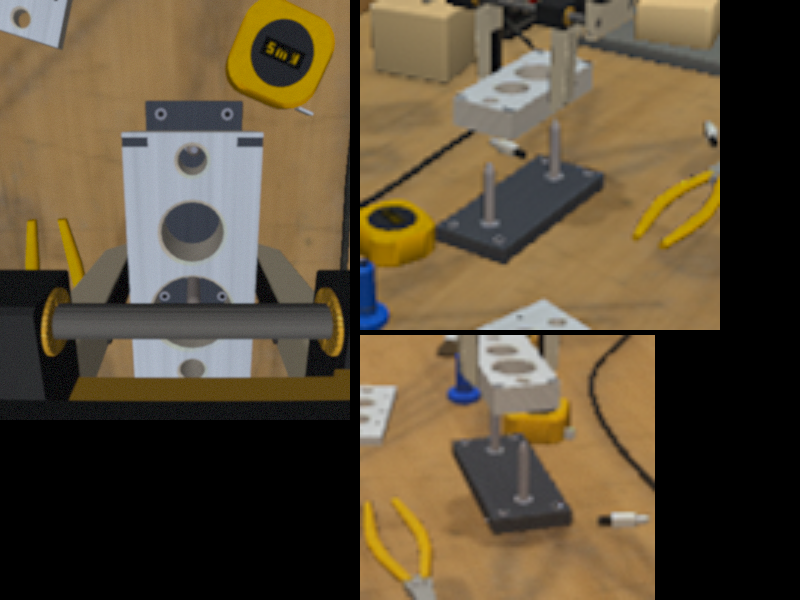

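```bash
python3 - <<'E'
from h import *
w=load('w3')
im=cv2.imread('pics/w3.png'); cv2.imwrite('pics/x.png',cv2.resize(im[120:200,230:330],None,fx=6,fy=6,interpolation=cv2.INTER_CUBIC))
th=-.285; d=np.array([-np.sin(th),np.cos(th)])
t=np.array([.483,-.024])
print('hole exp at tcp', t+.054*d, 'proj', proj(w,[[*(t+.054*d),.1346],[*(np.array([.4837,-.0245])+.054*d),.074]])-[90,0])
print(at(w,(281,158),.1346),at(w,(283,152),.074))
E
```

```text
hole exp at tcp [0.4981825  0.02782173] proj [[192.84337126 160.7346123 ]
 [194.07496205 149.76125516]]
[0.4977 0.0292 0.1346] [0.4979 0.0262 0.074 ]
```

View pics/x.png

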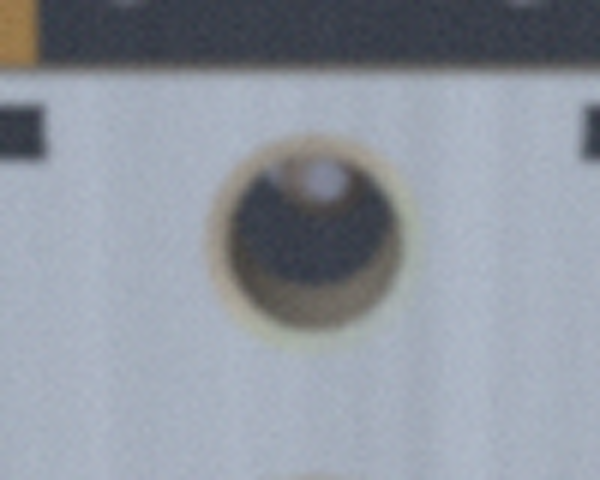

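```bash
python3 -m handwheel '[[0.05,-0.1,-1,0,0.5],[0,0,-1.5,0,0.5],[0,0,-1.2,0,0.5],[0,0,-0.6,0,0.5],[0,0,-0.6,0,0.5],[0,0,0,0,0.5]]'
```

```text
t: 6.28
tool_pos: [0.4838, -0.0249, 0.2513]
orientation: [-2.514, -1.883, 0.001]
force: [0.1, 0.2, -4.5]
opening: 0.0596
gripper_force: 35.0
```

Underside now at 60 mm, both tapers engaged with no contact force. Continue.

```bash
python3 -m handwheel '[[0,0,-1,0,0.5],[0,0,-1,0,0.5],[0,0,-1,0,0.5],[0,0,-0.6,0,0.5],[0,0,-0.4,0,0.5],[0,0,-0.2,0,0.5],[0,0,0,0,0.5]]'
```

```text
t: 7.15
tool_pos: [0.484, -0.025, 0.2098]
orientation: [2.514, 1.883, 0.0]
force: [-0.1, 1.0, -3.4]
opening: 0.0592
gripper_force: 35.0
```

```bash
python3 -m handwheel '[[0,0,-0.2,0,0.5],[0,0,-0.1,0,0.5],[0,0,0,0,0.5],[0,0,0,0,0.5]]'
```

```text
t: 7.65
tool_pos: [0.4841, -0.025, 0.2074]
orientation: [2.514, 1.883, 0.0]
force: [-4.4, 0.5, 6.8]
opening: 0.0597
gripper_force: 35.0
```

```bash
python3 -m handwheel '[[0,0,0,0,0.1],[0,0,0,0,0.1],[0,0,0,0,0.1],[0,0,3.5,0,0.1],[0,0,5,0,0.1],[1.5,4.7,5,0,0.1],[1.5,4.7,0,0,0.1],[1.5,4.6,0,0,0.1],[0,0,0,0,0.1],[0,0,0,0,0.1]]'; python3 - <<'E'
from h import *
snap('wrist','w4')
im=cv2.imread('pics/w4.png'); cv2.imwrite('pics/w4b.png',cv2.resize(im[0:260,60:440],None,fx=2.1,fy=2.1,interpolation=cv2.INTER_CUBIC))
E
```

```text
t: 8.9
tool_pos: [0.5271, 0.1097, 0.3358]
orientation: [-2.514, -1.884, 0.001]
force: [0.1, -0.2, -0.6]
opening: 0.0842
gripper_force: 0.0
```

View pics/w4b.png

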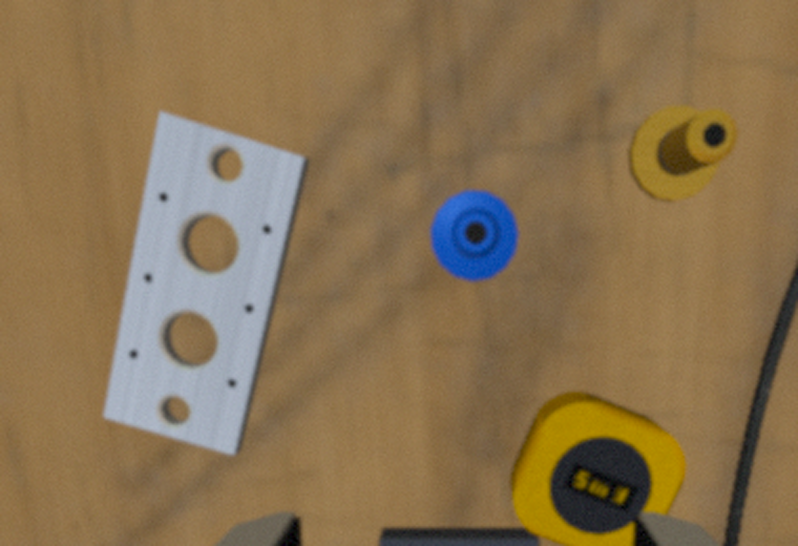

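```bash
python3 - <<'E'
from h import *
w=load('w4')
g=lambda u,v,z:at(w,(u/2.1+60,v/2.1),z)
print('large top',g(713,135,.048),'flange',g(672,153,.009)); print('blue',g(475,233,.048))
Q=np.array([g(*p,.01)[:2] for p in [(160,111),(306,157),(237,455),(104,417)]]);d=Q[:2].mean(0)-Q[2:].mean(0)
print(Q,Q.mean(0),np.hypot(*d),np.hypot(*(Q[0]-Q[1])),np.arctan2(-d[0],d[1]))
H=np.array([g(*p,.01)[:2] for p in [(227,163),(211,243),(191,338),(176,409)]]);print(H,H.mean(0),np.hypot(*(H[0]-H[3])))
E
```

```text
large top [0.6421 0.1926 0.048 ] flange [0.6384 0.1927 0.009 ]
blue [0.5517 0.1838 0.048 ]
[[0.4439 0.266 ]
 [0.4947 0.2327]
 [0.4225 0.1223]
 [0.3713 0.1556]] [0.4331  0.19415] 0.1320224223380256 0.060741501463167646 -0.5804397225325774
[[0.4629 0.2397]
 [0.4451 0.2121]
 [0.4222 0.1774]
 [0.4039 0.1499]] [0.433525 0.194775] 0.10744784781464913
```

```bash
python3 -m handwheel '[[4.6,0.6,0,0,0.3],[4.7,0.6,0,0,0.3],[0,0,0,0,0.3],[0,0,0,0,0.3]]'; python3 - <<'E'
from h import *
snap('wrist','w5')
im=cv2.imread('pics/w5.png'); cv2.imwrite('pics/w5b.png',cv2.resize(im[40:190,190:390],None,fx=4,fy=4,interpolation=cv2.INTER_CUBIC))
E
```

```text
t: 9.45
tool_pos: [0.6199, 0.1207, 0.3357]
orientation: [-2.515, -1.881, 0.002]
force: [-0.8, -0.3, 0.9]
opening: 0.0651
gripper_force: 0.0
```

View pics/w5b.png

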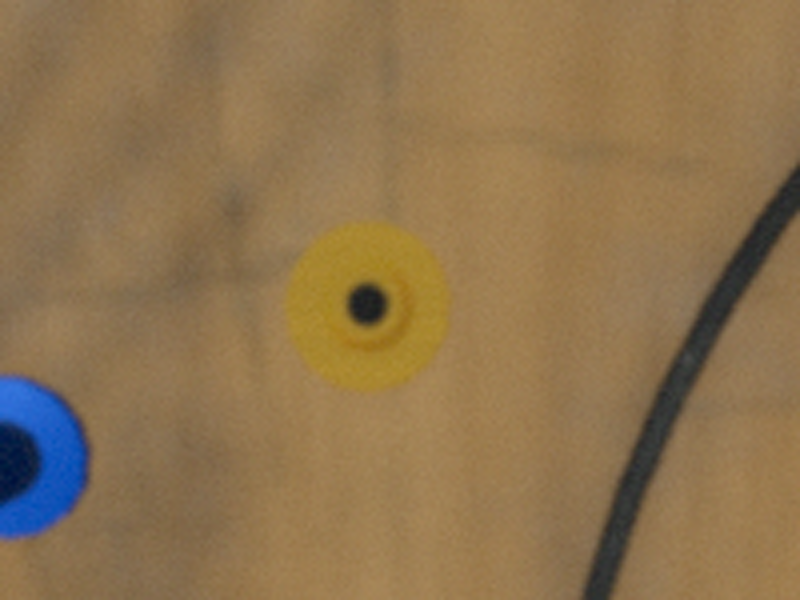

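```bash
python3 - <<'E'
from h import *
w=load('w5')
a=at(w,(281.75,115.75),.048);b=at(w,(282,116.5),.009);print(a,b)
t=np.array([.6199,.1207]);print((a[:2]-t)*100,(b[:2]-t)*100)
th=-.285; d=np.array([-np.sin(th),np.cos(th)]); c=np.array([.4838,-.0247]);print('bores L,S',c-.021*d,c+.021*d)
E
```

```text
[0.6403 0.1924 0.048 ] [0.6404 0.1923 0.009 ]
[2.04 7.17] [2.05 7.16]
bores L,S [ 0.47789569 -0.04485289] [ 0.48970431 -0.00454711]
```

```bash
python3 -m handwheel '[[1.0,3.6,0,0,0.35],[1.05,3.57,0,0,0.35],[0,0,-4,0,0.35],[0,0,-4,0,0.35],[0,0,-3,0,0.35],[0,0,-1,0,0.35],[0,0,0,0,0.35],[0,0,0,0,0.35]]'
```

```text
t: 10.5
tool_pos: [0.6415, 0.1936, 0.2187]
orientation: [2.513, 1.882, 0.005]
force: [0.6, -0.4, -0.5]
opening: 0.0607
gripper_force: 0.0
```

```bash
python3 -m handwheel '[[0,0,0,0,0.95],[0,0,0,0,0.95],[0,0,0,0,0.95],[0,0,0,0,0.95],[0,0,0,0,0.95],[0,0,0,0,0.95],[0,0,0,0,0.95]]' 25
```

```text
t: 11.38
tool_pos: [0.6407, 0.1935, 0.2161]
orientation: [-2.514, -1.883, 0.0]
force: [-0.4, 0.2, 0.2]
opening: 0.0171
gripper_force: 25.0
```

```bash
python3 -m handwheel '[[0,0,3,0,0.95],[0,0,5,0,0.95],[0,0,4,0,0.95],[-2.5,-4.1,0,0,0.95],[-2.5,-4.1,0,0,0.95],[-2.5,-4.1,0,0,0.95],[-2.5,-4.1,0,0,0.95],[-2.5,-4.1,0,0,0.95],[-2.6,-4.3,0,0,0.95],[-2.6,-4.3,0,0,0.95]]'; python3 -m handwheel '[[0,0,0,0,0.95],[0,0,0,0,0.95]]'; python3 - <<'E'
from h import *
snap('wrist','w6')
im=cv2.imread('pics/w6.png'); cv2.imwrite('pics/w6b.png',cv2.resize(im[0:300,140:400],None,fx=2,fy=2,interpolation=cv2.INTER_CUBIC))
E
```

```text
t: 12.62
tool_pos: [0.4626, -0.0986, 0.336]
orientation: [2.514, 1.884, -0.0]
force: [0.1, -0.9, -2.2]
opening: 0.0177
gripper_force: 25.0
t: 12.88
tool_pos: [0.4637, -0.0974, 0.3362]
orientation: [-2.515, -1.882, -0.001]
force: [0.6, -0.3, -2.2]
opening: 0.0175
gripper_force: 25.0
```

View pics/w6b.png

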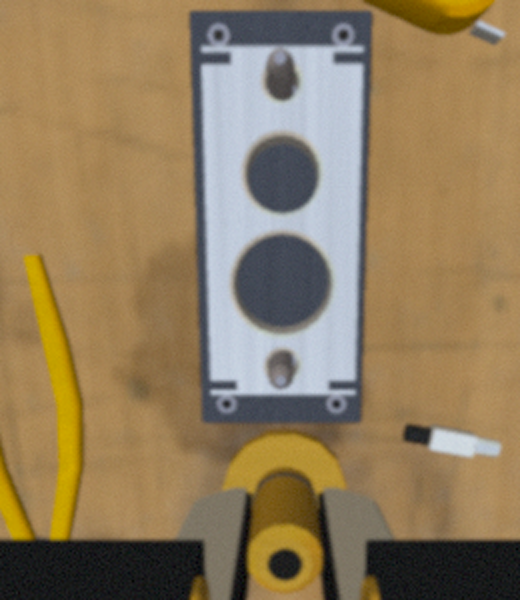

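```bash
python3 - <<'E'
from h import *
w=load('w6')
g=lambda u,v,z:at(w,(u/2+140,v/2),z)
print('L',g(282.5,283,.042),'S',g(282.5,172.5,.042),'Ldia',g(332,283,.042)-g(233,283,.042),g(282,232,.042)-g(282,334,.042))
print('corners mean',np.mean([g(*p,.042) for p in [(201,46),(364,46),(360,394),(209,394)]],0))
print('pillar tips',g(280,57,.074),g(281,380,.074))
E
```

```text
L [ 0.4786 -0.0445  0.042 ] S [ 0.4904 -0.0042  0.042 ] Ldia [ 0.0382 -0.0112  0.    ] [0.0114 0.0386 0.    ]
corners mean [ 0.484775 -0.025     0.042   ]
pillar tips [0.499  0.0276 0.074 ] [ 0.4688 -0.0762  0.074 ]
```

```bash
python3 -m handwheel '[[0.75,2.7,0,0,0.95],[0.77,2.7,0,0,0.95],[0,0,-3,0,0.95],[0,0,-3,0,0.95],[0,0,-1.4,0,0.95],[0,0,0,0,0.95],[0,0,0,0,0.95]]'
```

```text
t: 13.8
tool_pos: [0.4796, -0.0434, 0.2634]
orientation: [2.513, 1.883, 0.002]
force: [-0.2, -0.2, -2.4]
opening: 0.0175
gripper_force: 25.0
```

```bash
python3 -m handwheel '[[-0.05,0,-0.3,0,0.95],[0,0,-0.4,0,0.95],[0,0,-0.4,0,0.95],[0,0,-0.4,0,0.95],[0,0,0,0,0.95]]'
```

```text
t: 14.42
tool_pos: [0.4782, -0.0434, 0.2466]
orientation: [-2.514, -1.883, 0.001]
force: [1.1, -0.9, -1.4]
opening: 0.0177
gripper_force: 25.0
```

```bash
python3 -m handwheel '[[0.05,0,-0.5,0,0.95],[0,0,-0.5,0,0.95],[0,0,-0.3,0,0.95],[0,0,-0.2,0,0.95],[0,0,0,0,0.95]]'
```

```text
t: 15.05
tool_pos: [0.479, -0.0435, 0.2323]
orientation: [2.514, 1.883, 0.0]
force: [0.2, -0.8, -1.9]
opening: 0.0173
gripper_force: 25.0
```

```bash
python3 -m handwheel '[[0,0,-0.1,0,0.95],[0,0,0,0,0.95]]'
```

```text
t: 15.3
tool_pos: [0.4791, -0.0435, 0.232]
orientation: [2.514, 1.883, 0.0]
force: [-3.0, 0.6, 5.2]
opening: 0.0171
gripper_force: 25.0
```

```bash
python3 -m handwheel '[[0,0,0,0,0.4],[0,0,0,0,0.4],[0,0,4.4,0,0.4],[0,0,6,0,0.4],[-0.3,5.7,0,0,0.4],[-0.3,5.7,0,0,0.4],[-0.3,5.7,0,0,0.4],[-0.3,5.7,0,0,0.4],[-0.3,5.7,0,0,0.4],[0,5.7,0,0,0.4]]'; python3 -m handwheel '[[0,0,0,0,0.4],[0,0,0,0,0.4]]'; python3 - <<'E'
from h import *
snap('wrist','w7')
im=cv2.imread('pics/w7.png'); cv2.imwrite('pics/w7b.png',cv2.resize(im[0:250,150:420],None,fx=2.4,fy=2.4,interpolation=cv2.INTER_CUBIC))
E
```

```text
t: 16.55
tool_pos: [0.4636, 0.3005, 0.3354]
orientation: [2.514, 1.884, 0.001]
force: [1.7, 0.1, 0.3]
opening: 0.0562
gripper_force: 0.0
t: 16.8
tool_pos: [0.4638, 0.2985, 0.3349]
orientation: [2.513, 1.884, -0.001]
force: [-0.2, -0.2, -0.6]
opening: 0.0558
gripper_force: 0.0
```

View pics/w7b.png

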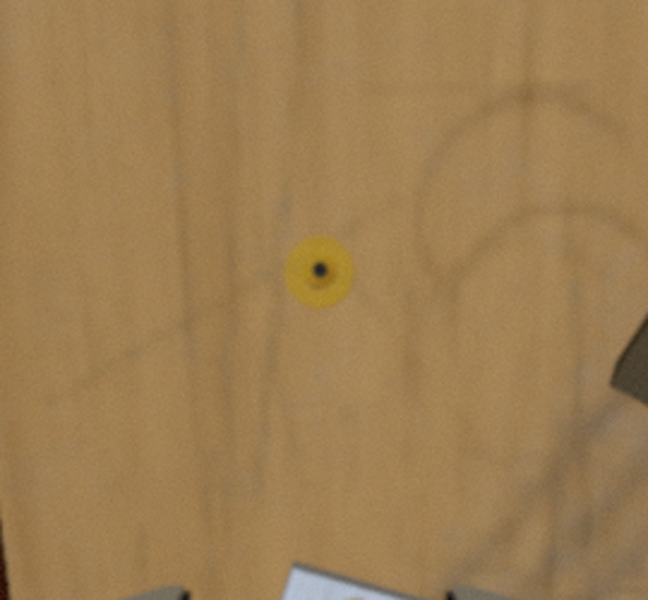

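```bash
python3 - <<'E'
from h import *
w=load('w7')
a=at(w,(283.3,112.5),.054);b=at(w,(283.3,113.3),.009);print(a,b,(a[:2]-[.4638,.2985])*100)
E
```

```text
[0.4861 0.3719 0.054 ] [0.4863 0.3722 0.009 ] [2.23 7.34]
```

```bash
python3 -m handwheel '[[1.1,3.65,0,0,0.4],[1.14,3.7,0,0,0.4],[0,0,-4,0,0.4],[0,0,-4,0,0.4],[0,0,-2.4,0,0.4],[0,0,-0.9,0,0.4],[0,0,0,0,0.4],[0,0,0,0,0.4]]'; python3 -m handwheel '[[0,0,0,0,1],[0,0,0,0,1],[0,0,0,0,1],[0,0,0,0,1],[0,0,0,0,1],[0,0,0,0,1]]' 20
```

```text
t: 17.85
tool_pos: [0.4872, 0.3721, 0.224]
orientation: [2.515, 1.883, 0.004]
force: [0.4, 0.1, 0.4]
opening: 0.0557
gripper_force: 0.0
t: 18.6
tool_pos: [0.4863, 0.3721, 0.2222]
orientation: [-2.514, -1.883, 0.0]
force: [0.0, 0.8, -0.1]
opening: 0.0099
gripper_force: 20.0
```

```bash
python3 -m handwheel '[[0,0,3,0,1],[0,0,4,0,1],[0,0,3,0,1],[0,-5.4,0,0,1],[0,-5.4,0,0,1],[0.1,-5.4,0,0,1],[0.1,-5.4,0,0,1],[0.1,-5.4,0,0,1],[0.1,-5.4,0,0,1],[0,-5.23,0,0,1]]'; python3 -m handwheel '[[0,0,0,0,1],[0,0,-3,0,1],[0,0,-2.5,0,1],[0,0,0,0,1],[0,0,0,0,1]]'
```

```text
t: 19.85
tool_pos: [0.4901, -0.006, 0.3223]
orientation: [2.514, 1.883, 0.001]
force: [0.1, 0.2, -0.3]
opening: 0.0098
gripper_force: 20.0
t: 20.48
tool_pos: [0.4907, -0.0037, 0.2681]
orientation: [2.513, 1.884, 0.001]
force: [0.5, -0.9, -0.5]
opening: 0.0097
gripper_force: 20.0
```

```bash
python3 -m handwheel '[[-0.02,-0.03,-0.5,0,1],[0,0,-0.5,0,1],[0,0,-0.4,0,1],[0,0,0,0,1]]';python3 -m handwheel '[[0,0,-0.4,0,1],[0,0,-0.4,0,1],[0,0,-0.4,0,1],[0,0,0,0,1]]'
```

```text
t: 20.98
tool_pos: [0.4899, -0.0046, 0.2528]
orientation: [-2.514, -1.883, 0.001]
force: [0.3, 0.1, -0.1]
opening: 0.0095
gripper_force: 20.0
t: 21.48
tool_pos: [0.4899, -0.0045, 0.2407]
orientation: [-2.514, -1.883, 0.001]
force: [-0.1, -0.5, -1.1]
opening: 0.0099
gripper_force: 20.0
```

```bash
python3 -m handwheel '[[0,0,-0.2,0,1],[0,0,-0.1,0,1],[0,0,0,0,1]]'
```

```text
t: 21.85
tool_pos: [0.4902, -0.0046, 0.2382]
orientation: [-2.514, -1.883, -0.0]
force: [-0.4, -0.3, -0.3]
opening: 0.0097
gripper_force: 20.0
```

```bash
python3 -m handwheel '[[0,0,0,0,0.5],[0,0,0,0,0.5],[0,0,3.7,0,0.5],[0,0,6,0,0.15],[-3.3,4.6,0,-0.098,0.15],[-3.3,4.6,0,-0.098,0.15],[-3.2,4.5,0,-0.099,0.15],[0,0,0,0,0.15],[0,0,0,0,0.15],[0,0,0,0,0.15]]'; python3 - <<'E'
from h import *
snap('wrist','w8')
im=cv2.imread('pics/w8.png'); cv2.imwrite('pics/w8b.png',cv2.resize(im[0:260,150:420],None,fx=2.2,fy=2.2,interpolation=cv2.INTER_CUBIC))
E
```

```text
t: 23.1
tool_pos: [0.3927, 0.1317, 0.3353]
orientation: [2.764, 1.492, 0.0]
force: [-0.4, 0.0, 0.4]
opening: 0.0794
gripper_force: 0.0
```

View pics/w8b.png

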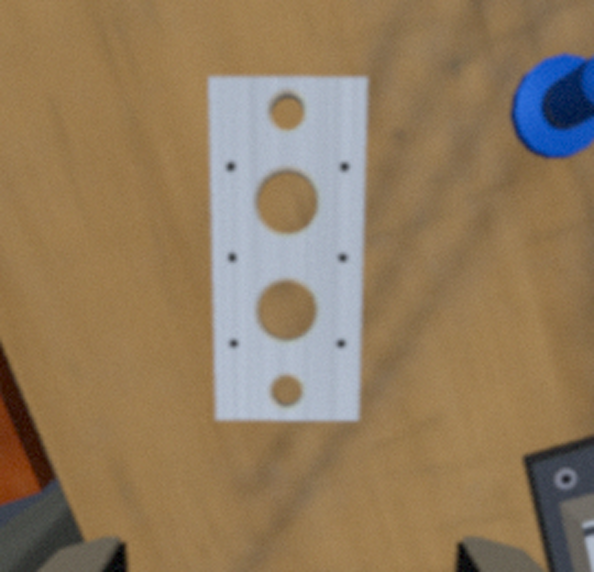

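```bash
python3 - <<'E'
from h import *
w=load('w8')
def f(P,z):
    Q=np.array([at(w,(u/2.2+150,v/2.2),z)[:2] for u,v in P]);n=len(Q)//2
    d=Q[:n].mean(0)-Q[n:].mean(0);print('c',Q.mean(0),'len',np.hypot(*d),'yaw',np.arctan2(-d[0],d[1]))
f([(208,77),(368,77),(360,420),(215,420)],.01)
f([(287,110),(287,390)],.01)
f([(287,201),(287,310)],.01)
s=readout.read_state()['orientation'];print(2*(np.arctan2(s[1],s[0])-np.pi/4))
E
```

```text
c [0.4326 0.1942] len 0.13210367140999527 yaw -0.5827538589702181
c [0.4327  0.19485] len 0.10780839484938082 yaw -0.5813137400938945
c [0.4326  0.19475] len 0.04196438966552475 yaw -0.5800715074538444
-0.581258570052
```

```bash
python3 -m handwheel '[[2,3.14,-1,0,0.15],[2,3.14,-3,0,0.15],[0,0,-4,0,0.15],[0,0,-3,0,0.15],[0,0,-2,0,0.15],[0,0,-1.2,0,0.15],[0,0,0,0,0.15],[0,0,0,0,0.15]]'
```

```text
t: 24.15
tool_pos: [0.4328, 0.1952, 0.1942]
orientation: [2.764, 1.493, 0.002]
force: [-0.5, -0.4, -0.8]
opening: 0.0791
gripper_force: 0.0
```

```bash
python3 -m handwheel '[[0,-0.05,-0.4,0,0.15],[0,0,0,0,0.15],[0,0,0,0,0.6],[0,0,0,0,0.6],[0,0,0,0,0.6],[0,0,0,0,0.6],[0,0,0,0,0.6]]' 30
```

```text
t: 25.02
tool_pos: [0.4322, 0.1948, 0.1893]
orientation: [-2.764, -1.494, -0.0]
force: [-0.5, 0.3, 2.1]
opening: 0.0594
gripper_force: 30.0
```

```bash
python3 -m handwheel '[[0,0,3,0,0.6],[0,0,4,0,0.6],[0,0,4,0,0.6],[1.03,-4.4,0,0.0592,0.6],[1.03,-4.4,0,0.0592,0.6],[1.03,-4.4,0,0.0592,0.6],[1.03,-4.4,0,0.0592,0.6],[1.03,-4.3,0,0.0592,0.6],[0,0,0,0,0.6],[0,0,0,0,0.6]]'; python3 - <<'E'
from h import *
w,_=snap('wrist','w9')
print(readout.read_state()['tool_pos'])
w=load('w9'); t=readout.read_state()['tool_pos'];th=-.285; d=np.array([-np.sin(th),np.cos(th)]);z=t[2]-.1893+.01
print('expected px hole,tip',proj(w,[[*(t[:2]+.054*d),z],[*(np.array([.4838,-.0244])+.054*d),.074]]))
im=cv2.imread('pics/w9.png')
a=cv2.resize(im[110:190,235:335],(400,320),interpolation=cv2.INTER_CUBIC); b=cv2.resize(im[110:410,160:410],(380,456))
o=np.zeros((460,790,3),np.uint8);o[:320,:400]=a;o[:456,405:785]=b;cv2.imwrite('pics/m9.png',o)
g=cv2.cvtColor(im,cv2.COLOR_BGR2GRAY)[120:185,250:315]
print(cv2.HoughCircles(cv2.resize(g,None,fx=4,fy=4,interpolation=cv2.INTER_CUBIC),cv2.HOUGH_GRADIENT_ALT,1.5,20,param1=100,param2=.6,minRadius=20,maxRadius=60))
E
```

```text
t: 26.28
tool_pos: [0.4833, -0.0241, 0.2986]
orientation: [-2.514, -1.882, 0.001]
force: [-0.3, 0.4, -2.1]
opening: 0.0593
gripper_force: 30.0
[ 0.48330472 -0.02364782  0.29871145]
expected px hole,tip [[282.44706606 156.82154321]
 [283.60126269 150.07761926]]
[[[130.5      145.5       49.38519 ]
  [130.5      145.5       57.981186]
  [133.5      109.5       35.492046]]]
```

```bash
python3 -m handwheel '[[0.05,-0.05,-1.2,0,0.6],[0,0,-1.2,0,0.6],[0,0,-0.8,0,0.6],[0,0,-0.5,0,0.6],[0,0,-0.5,0,0.6],[0,0,0,0,0.6]]';python3 -m handwheel '[[0,0,-0.4,0,0.6],[0,0,-0.4,0,0.6],[0,0,0,0,0.6]]'
```

```text
t: 27.08
tool_pos: [0.484, -0.0248, 0.2569]
orientation: [-2.513, -1.884, 0.001]
force: [0.4, 0.3, -2.3]
opening: 0.0597
gripper_force: 30.0
t: 27.45
tool_pos: [0.484, -0.0247, 0.2488]
orientation: [-2.513, -1.884, 0.001]
force: [-0.6, 0.4, -1.6]
opening: 0.0595
gripper_force: 30.0
```

Free so far (underside 59.5 mm); down to seat at TCP z ≈ 0.2313.

```bash
python3 -m handwheel '[[0,0,-0.5,0,0.6],[0,0,-0.5,0,0.6],[0,0,-0.4,0,0.6],[0,0,0,0,0.6]]';python3 -m handwheel '[[0,0,-0.2,0,0.6],[0,0,-0.2,0,0.6],[0,0,0,0,0.6]]'
```

```text
t: 27.95
tool_pos: [0.4839, -0.0247, 0.2347]
orientation: [-2.513, -1.884, 0.001]
force: [-0.5, 0.2, -1.9]
opening: 0.0595
gripper_force: 30.0
t: 28.32
tool_pos: [0.4842, -0.0248, 0.2313]
orientation: [2.513, 1.885, 0.0]
force: [0.7, -0.2, -0.6]
opening: 0.0596
gripper_force: 30.0
```

Seated height; release, retreat, and look.

```bash
python3 -m handwheel '[[0,0,-0.05,0,0.6],[0,0,0,0,0.2],[0,0,0,0,0.2],[0,0,0,0,0.2],[0,0,3,0,0.2],[0,0,5,0,0.2],[-1.5,-5,2,0,0.2],[-1.5,-5,0,0,0.2],[0,0,0,0,0.2],[0,0,0,0,0.2]]'; python3 - <<'E'
from h import *
snap('wrist','wA'); snap('side','sA'); snap('scene','cA')
a=cv2.imread('pics/wA.png')[0:250,140:420]
s=cv2.imread('pics/sA.png')[170:240,260:350]; c=cv2.imread('pics/cA.png')[190:260,240:320]
o=np.zeros((600,790,3),np.uint8); o[:375,:420]=cv2.resize(a,(420,375)); o[:280,425:785]=cv2.resize(s,(360,280),interpolation=cv2.INTER_CUBIC); o[285:600,425:785]=cv2.resize(c,(360,315),interpolation=cv2.INTER_CUBIC); cv2.imwrite('pics/mA.png',o)
print(readout.read_state()['tool_pos'])
E
```

```text
t: 29.58
tool_pos: [0.4541, -0.1247, 0.3305]
orientation: [-2.514, -1.883, -0.0]
force: [-0.3, 0.3, 0.6]
opening: 0.0743
gripper_force: 0.0
[ 0.45436107 -0.12375596  0.3303669 ]
```

View pics/mA.png

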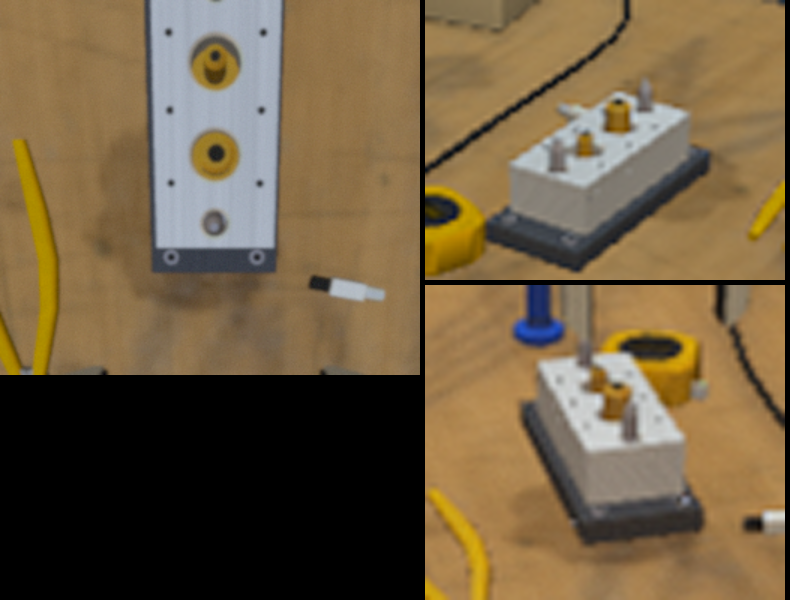

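```bash
python3 - <<'E'
from h import *
S=[.4904,-.0042];L=[.4786,-.0445];P=[.4990,.0276]
for n,x0,y0,sx,ox,oy in [('sA',260,170,4,425,0),('cA',240,190,4.5,425,285)]:
    w=load(n)
    q=proj(w,[[*S,.07],[*S,.052],[*L,.064],[*L,.052],[*P,.074],[*P,.052]])
    print(n,np.round((q-[x0,y0])*sx+[ox,oy],0).tolist())
w=load('wA');print(np.round((proj(w,[[*S,.07],[*L,.064]])-[140,0])*1.5).tolist())
# observed small/large top dark dots (composite px) triangulated: wrist (215,57),(216,153)
im=cv2.imread('pics/sA.png'); hsv=cv2.cvtColor(im,cv2.COLOR_BGR2HSV)[190:210,290:320]
print((((hsv[:,:,1]>140)&(hsv[:,:,2]>70))).astype(int).__repr__() if 0 else '\n'.join(''.join('#' if s>140 and v>60 else ('o' if v<60 else '.') for h,s,v in r) for r in hsv.astype(int)))
E
```

```text
sA [[579.0, 124.0], [579.0, 148.0], [613.0, 109.0], [613.0, 125.0], [552.0, 138.0], [552.0, 168.0]]
cA [[599.0, 357.0], [599.0, 384.0], [616.0, 394.0], [616.0, 412.0], [585.0, 331.0], [585.0, 363.0]]
[[216.0, 52.0], [216.0, 153.0]]
..o...........................
oo............................
......................#....#..
..............................
..............................
.....###..........o...........
..........#.....#####.........
...............######.........
................#####.........
................#####.........
....#...........#####.........
...#...........######.........
.#.............######.........
#.............................
.........##...................
.........##...................
.........##...................
........####..................
........####..................
..............................
```

```bash
python3 - <<'E'
from h import *
for n in ['side0','scene0']:
    w=load(n)
    print(n,np.round(proj(w,[[.4862,.372,0],[.4862,.372,.054],[.6403,.1923,0],[.6403,.1923,.048]]),1).tolist())
im=cv2.imread('pics/side0.png'); 
def show(im,x0,x1,y0,y1):
    h=cv2.cvtColor(im,cv2.COLOR_BGR2HSV)[y0:y1,x0:x1].astype(int)
    for i,r in enumerate(h): print(y0+i,''.join('o' if v<90 else '#' if s>165 and 15<hh<28 else '.' for hh,s,v in r))
show(im,232,258,286,322)
show(im,204,232,228,260)
g=lambda n,x0,x1,y0,y1: print(n,cv2.cvtColor(cv2.imread(f'pics/{n}.png'),cv2.COLOR_BGR2GRAY)[y0:y1,x0:x1])
g('sA',294,306,198,210)
h=cv2.cvtColor(cv2.imread('pics/sA.png'),cv2.COLOR_BGR2HSV)[198:210,294:306];print(h[:,:,1])
E
```

```text
side0 [[243.9, 313.4], [242.1, 292.1], [216.5, 252.3], [214.6, 235.7]]
scene0 [[222.3, 186.8], [221.5, 172.2], [287.1, 195.0], [287.2, 181.6]]
286 ..........................
287 ..........................
288 ..........................
289 ..........................
290 ..........................
291 ..........................
292 ..........................
293 ..........................
294 ...........oo#............
295 ..........####............
296 .........######...........
297 .........#####............
298 ..........####............
299 ..........#####...........
300 ..........#####...........
301 ..........#####...........
302 ..........#####...........
303 ..........#####...........
304 ..........#####...........
305 ..........#####...........
306 ..........#####...........
307 ..........#####.##........
308 ........##oo.oo####.......
309 .......####...#####.......
310 .......############.......
311 .......############.......
312 .......############.......
313 .......############.......
314 ........###########.......
315 ........##########........
316 .........#######.......
[... 1743 characters left out ...]
19  86  92  93  92 104 115 158 190]
 [120 163 184 158 141 151 149 156 170 174 186 191]]
[[ 54  27  24  23  12  10  12  15  19  21  17 106]
 [134  88  43  34   6  15  17  17  16  20  12  84]
 [146  97   5  13  13  16  16  18  17  17   8 106]
 [116  28  19  18  17  17  16  16  17   8  26 146]
 [  3  13  18  19  23  26  25  24  21  10  20 158]
 [ 23  19  19   6  25  51  82  54   3  19  15  11]
 [ 17  17  20   4 110 224 216 128  10  23  19  20]
 [  6  17  22   8 126 211 213 115  15  14  14  17]
 [  7  10   6  15 136 220 216 136  30  13   9   8]
 [ 24  22  29  45 146 219 220 154  55  31  14  10]
 [ 15   8  14  42 168 243 245 177  69  19   8  16]
 [  8  11  15   5  35  48  52  16  12  11  15  16]]
```

```bash
python3 - <<'E'
from h import *
def show(n,x0,x1,y0,y1):
    h=cv2.cvtColor(cv2.imread(f'pics/{n}.png'),cv2.COLOR_BGR2HSV)[y0:y1,x0:x1].astype(int)
    print(n,x0)
    for i,r in enumerate(h): print(y0+i,''.join('o' if v<80 else '#' if s>175 and 14<hh<28 else '.' for hh,s,v in r))
show('scene0',212,234,166,196)
show('scene0',276,300,174,202)
S=[.4904,-.0042];L=[.4786,-.0445]
for n in ['wA','sA','cA']:
    print(n,np.round(proj(load(n),[[*S,.07],[*S,.062],[*S,.052],[*L,.064]]),1).tolist())
show('wA',262,306,22,62); show('wA',264,304,82,122)
show('cA',270,292,200,225)
# any other gold blobs
for n in ['scene0','side0','wrist0','w1','w2','w4','w5','w7','w8']:
    h=cv2.cvtColor(cv2.imread(f'pics/{n}.png'),cv2.COLOR_BGR2HSV)
    m=cv2.inRange(h,(17,175,80),(28,255,255)); k,_,st,c=cv2.connectedComponentsWithStats(m)
    print(n,[(c[i].round().astype(int).tolist(),int(st[i,4])) for i in range(1,k) if st[i,4]>15])
E
```

```text
scene0 212
166 ......................
167 ......................
168 ......................
169 ......................
170 ......................
171 ......................
172 ......................
173 ......................
174 .........##...........
175 .........##...........
176 .........##...........
177 .........##...........
178 .........##...........
179 .........##...........
180 .........##...........
181 .........##...........
182 ......................
183 .........##...........
184 ........#####.........
185 .......#######........
186 .......######.........
187 ........####..........
188 ......................
189 ......................
190 ......................
191 ......................
192 ......................
193 ......................
194 ......................
195 ......................
scene0 276
174 ........................
175 ........................
176 ........................
177 ........................
178 ........................
179 ........................
180 ..........#.............
181 .........#####..........
182 .........#####..........
183 ...
[... 5996 characters left out ...]
3, 72], 1333), ([341, 223], 3050), ([337, 228], 36), ([537, 231], 25), ([345, 232], 38), ([355, 236], 30), ([81, 325], 449), ([476, 322], 1139), ([93, 302], 17), ([183, 371], 676), ([403, 387], 7704), ([151, 388], 269)]
w5 [([282, 116], 1102), ([254, 260], 2911), ([241, 266], 38), ([249, 270], 39), ([260, 273], 29), ([125, 324], 492), ([434, 322], 973), ([143, 297], 49), ([137, 344], 34), ([382, 387], 9199)]
w7 [([283, 113], 551), ([147, 324], 494), ([413, 323], 867), ([162, 298], 37), ([157, 344], 34), ([369, 387], 9968)]
w8 [([489, 146], 4181), ([492, 149], 45), ([513, 151], 38), ([501, 151], 49), ([454, 265], 63), ([93, 324], 509), ([465, 322], 1144), ([392, 384], 8886), ([107, 342], 23)]
```

```bash
python3 - <<'E'
from h import *
for n in ['cA','c3','sA','s3']:
    h=cv2.cvtColor(cv2.imread(f'pics/{n}.png'),cv2.COLOR_BGR2HSV)
    m=cv2.inRange(h,(17,175,70),(28,255,255)); k,_,st,c=cv2.connectedComponentsWithStats(m)
    print(n,[(c[i].round().astype(int).tolist(),st[i,2:].tolist()) for i in range(1,k) if st[i,4]>10])
def raw(n,x0,x1,y0,y1):
    b=cv2.imread(f'pics/{n}.png')[y0:y1,x0:x1]; h=cv2.cvtColor(b,cv2.COLOR_BGR2HSV)
    print(n); print(np.hstack([h[:,:,1],h[:,:,2]]))
raw('scene0',218,226,168,178); raw('side0',238,250,288,297); raw('side0',210,222,230,238)
w=load('side0');print(proj(w,[[.5515,.1838,0],[.5515,.1838,.048]]), proj(load('scene0'),[[.5515,.1838,0],[.5515,.1838,.048]]))
E
```

```text
cA [([281, 159], [33, 6, 78]), ([293, 207], [22, 17, 170]), ([281, 214], [8, 11, 42]), ([249, 248], [15, 27, 127]), ([236, 251], [16, 28, 133])]
c3 [([274, 158], [30, 5, 63]), ([222, 178], [2, 8, 16]), ([222, 185], [7, 5, 24]), ([344, 198], [4, 4, 11]), ([291, 210], [22, 16, 200]), ([249, 248], [14, 27, 125]), ([236, 251], [16, 28, 134])]
sA [([471, 18], [31, 41, 752]), ([445, 30], [33, 37, 395]), ([425, 56], [149, 27, 1848]), ([313, 121], [27, 7, 62]), ([556, 176], [9, 24, 93]), ([308, 199], [5, 7, 35]), ([300, 206], [3, 5, 11]), ([352, 217], [26, 23, 133]), ([362, 221], [22, 25, 129]), ([261, 228], [28, 23, 418]), ([418, 225], [21, 15, 189])]
s3 [([471, 19], [31, 41, 726]), ([446, 32], [33, 32, 346]), ([436, 57], [171, 29, 2188]), ([294, 143], [27, 8, 74]), ([468, 157], [11, 13, 86]), ([478, 158], [10, 14, 119]), ([352, 217], [26, 23, 133]), ([362, 221], [23, 25, 131]), ([261, 228], [28, 23, 419]), ([418, 225], [21, 15, 187]), ([217, 246], [14, 22, 168]), ([244, 307], [12, 22, 137])]
scene0
[[131 134 137 131 108  77  50  45 181 181 182 173 151 133 122 125]
 [136 136 137 137 136 127
[... 1727 characters left out ...]
2 134 134 128 104  82  13 157 157 155 161 148 111
  126 150 139 101  78  39]
 [130 130 134 155 161  61  96 162 172 157 128  71 157 157 156 151 108  25
   45 123 165 109  34  25]
 [132 134 159 190 182 169 171 182 193 187 101 110 160 160 165 168 139  98
  122 161 176 131  76 118]
 [129 111 149 195 180 173 175 182 195 173 112 112 150 101 128 174 173 162
  169 170 152 125 118 143]
 [ 91  20 140 200 188 183 187 196 199 175 119 116  84  38  82 144 156 155
  151 139 124 108 120 143]
 [159  30 176 206 199 197 202 202 203 177 128 120  24  17  77 124 137 140
  135 129 118 104 120 147]]
[[250.94402722 256.86204191]
 [249.86921525 239.95156599]] [[265.07631347 201.42955452]
 [264.8621581  187.6212293 ]]
```

```bash
python3 -c "
from plant import job;print(job.close_job())"
```

```text
the job is handed in; nothing more can be done
None
```

The mould is assembled and handed in at about 30 s of robot time: frame, large insert, small insert and cover all seated at their expected heights and let go. My one doubt is that the small insert measured roughly 46–48 mm tall in the pictures against the stated 54 mm. Its flange matched 26 mm and its stem gripped at about 10 mm against the stated 11 mm. I saw no other small brass insert in the pictures, so I used it.

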